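# Clear the belt length gauge and hold its sprung stop at the length mark

## Task

Clear the bed of the belt length gauge: put the buckle, the punch and the round die that lie in front of its sprung stop into the empty open blue bin that stands beside the gauge, in any order, and leave every other thing on the bench where it is. Then pull the stop by its upright knob, rod sliding out of its tube against the spring, until its pointer is level with the tip of the steel mark clip on the board's edge. Finish while still holding it steady there: do not let go.

Things in the scene. Friction and masses are not known exactly. Their poses are not given: they have to be found in the camera images.
- gauge: Belt length gauge fixed to the bench (z = 0), left or right of centre, turned up to 15 degrees. Plywood board, top at z 12 mm; origin under it on the rod's line. Board spans x -180 to +250, y +-85 mm. Its +x runs along the rod, from the open bed with the fittings (-x, robot's side) to the fixed tube (22 mm thick, x +93 to +243 mm, brackets 44 mm high).
- stop: Sprung stop on a 13 mm rod that slides out of the tube along gauge -x only, 0 to 150 mm. Axes as the gauge's; origin on the rod's line, 28 mm above the bench, at gauge x +60 mm at rest. Crosshead 22 (x) x 60 (y) x 26 mm, 6 mm above the board, with a black upright knob. The spring pulls it back with 2 N at rest and 0.05 N more per mm (6 to 9 N at the mark); let go, it snaps back.
- stop_knob (a point): Point on the axis of the stop's black knob where to grip it: 68 mm above the bench (knob 22 mm in diameter, round, from 55 to 81 mm above the bench, on a thinner neck down to 43 mm).
- stop_pointer (a point): End of the thin pointer that sticks out sideways (gauge +y) from the crosshead, 57 mm from the rod's line, 28 mm above the bench. Axes as the gauge's.
- mark_tip (a point): Tip of the length mark: steel clip 22 x 18 mm, 24 mm high, fixed on the board's +y edge, its thin dark finger pointing to the rod. Tip 60 mm from the rod's line, 28 mm above the bench, at gauge x -75 to -25 mm (set anew each time: pull 85 to 135 mm). Axes as the gauge's. Stop is at the mark when pointer and tip are level along x; they pass without touching.
- buckle: Brass belt buckle, open rectangular frame 44 (its x) x 40 (its y) x 12 mm high, bars 7 mm wide, lying flat on the bed of the gauge; about 60 g. Origin at the centre of its underside.
- punch: Steel hand punch lying on the bed: square shank 14 x 14 mm, 56 mm long, with round ends, 84 mm long in all along its x axis, which lies roughly across the bed; about 80 g. Origin below its middle, on its underside.
- die: Round steel rivet die standing on the bed like a low spool: 36 mm in diameter at the foot (up to 8 mm), waist 30 mm (11 to 18 mm up), top 34 mm, 26 mm high; about 150 g. Origin at the centre of its underside.
- bin: Empty open blue plastic bin, loose on the bench (0.6 kg): 170 (its x) x 140 (its y) x 60 mm high, walls and floor 4 mm. Origin at the centre of its underside. It stands on the other side of the robot's centre line from the gauge, turned up to 17 degrees.
- bottle: Bystander: closed glue bottle, 56 mm in diameter, 130 mm high, standing beyond the bin. Origin at the centre of its underside. Leave alone.
- jar: Bystander: closed jar, 60 mm in diameter, 60 mm high, beyond the bin. Origin at the centre of its underside. Leave alone.
- brush: Bystander: small brush 150 mm long, lying between the bin and the robot. Leave alone.
- hammer: Bystander: hammer 270 mm long, lying at the right side of the bench. Leave alone.
- tin: Bystander: closed flat tin, 41 mm in diameter, 24 mm high, on the gauge's board beside the tube (behind the stop, not on the bed). Origin at the centre of its underside. Leave alone.
- pliers: Bystander: revolving punch pliers about 220 mm long, lying at the left side of the bench. Leave alone.

How it is judged:
On the way, in this order (a step that is already met when the one before it is completed fails the run):
1. the buckle, the punch and the die lie released and at rest in the upright bin, the stop still drawn in (x of buckle in the frame of bin between -0.08 and 0.08 m and y of buckle in the frame of bin between -0.065 and 0.065 m and z of buckle in the frame of bin between 0 and 0.05 m and linear speed of each of buckle, punch, die below 0.03 m/s and contact force between each of buckle, punch, die and the fingers below 0.1 N and contact force between each of buckle, punch, die and stop below 0.1 N and x of punch in the frame of bin between -0.08 and 0.08 m and y of punch in the frame of bin between -0.065 and 0.065 m and z of punch in the frame of bin between 0 and 0.05 m and x of die in the frame of bin between -0.08 and 0.08 m and y of die in the frame of bin between -0.065 and 0.065 m and z of die in the frame of bin between 0 and 0.05 m and angle between bin's own z axis and vertical below 0.1 rad and height (world z) of bin below 0.01 m and distance of stop_pointer from where it was at the start of the episode below 0.03 m), for 0.2 s.
2. the stop is pulled out by the fingers to the length mark and held there (x of stop_pointer in the frame of mark_tip between -0.006 and 0.006 m and linear speed of stop below 0.01 m/s and contact force between stop and the fingers above 2 N), for 0.5 s.
At the end, for the whole second after the job is handed in: Buckle, punch and die lie still in the upright bin (inside its walls, origins under 50 mm above its underside), free of fingers and stop; the stop's pointer is within 6 mm of the mark's tip along the rod and still, the fingers bearing on the stop with over 2 N (all of step 2 and x of buckle in the frame of bin between -0.08 and 0.08 m and y of buckle in the frame of bin between -0.065 and 0.065 m and z of buckle in the frame of bin between 0 and 0.05 m and linear speed of each of buckle, punch, die below 0.03 m/s and contact force between each of buckle, punch, die and the fingers below 0.1 N and contact force between each of buckle, punch, die and stop below 0.1 N and x of punch in the frame of bin between -0.08 and 0.08 m and y of punch in the frame of bin between -0.065 and 0.065 m and z of punch in the frame of bin between 0 and 0.05 m and x of die in the frame of bin between -0.08 and 0.08 m and y of die in the frame of bin between -0.065 and 0.065 m and z of die in the frame of bin between 0 and 0.05 m and angle between bin's own z axis and vertical below 0.1 rad and height (world z) of bin below 0.01 m); the arm keeps its last pose, push and grip.
It fails at once if a bystander is disturbed (moved more than 30 mm) (distance of any of bottle, jar, brush, hammer, tin, pliers from where it was at the start of the episode above 0.03 m).
It also fails if it takes over 72 s, if anything falls off the work surface, if the arm or the gripper's body presses on something with over 40 N, if the wrist force passes 120 N, or if a joint passes its speed limit or range.

## Robot

A 6-joint arm with a two-finger parallel gripper is mounted at the origin on the work surface. World frame = base frame: x ahead of the robot, y to its left, z up, the work surface at z = 0. Lengths are in m, angles in rad, forces in N, time in s.
With the tool pointing down it reaches from about 0.4 to 0.825 m from the base axis. Payload 7 kg.
Tool frame: the origin (TCP) lies at the very end of the fingers, on their centre line; the grasp point (between the pads) lies 19 mm behind it; z points along the fingers, y is the line along which they close (so a half turn about z gives the same grasp; the last joint's range is limited). The gripper opens to 88 mm and grips with 3 to 60 N. Pads are 19 mm wide; open, the fingers measure 130 mm over their backs; the gripper's body (78 mm by 193 mm) begins 47 mm behind the grasp point.
Start: joints at [-0.968, 0.359, 0.012, 0, -1.224, -0.288], TCP at [0.209, -0.642, 0.227] pointing down, gripper open.
Joint ranges: [-3.07, 3.07], [-1.43, 2.12], [-1.02, 1.25], [-3.03, 1.67], [-3.05, -0], [-3.03, 3.03]. Speed limits (rad/s): [2.39, 2.39, 3.01, 3.14, 3.14, 3.14].

## Interface

Orientations are given as a rotation vector (axis times angle).
In Python, from plant import arm gives the robot as it stands. The module is installed in compiled form; this text tells all that it offers.
- The arm moves only by the tool servo_tool, never from a script. Its argument "steps" is a list of rows, each a list of 5 numbers: the shift along the tool's x, y, z in units of 50 mm (1.0 is 50 mm), then the turn about the tool's z in units of 8 degrees (1.0 is 8 degrees), then the opening, from -1 (shut) to 1 (fully open). In form: [[tx, ty, tz, roll, claw], ...]. A call has 1 to 12 rows; each row shifts and turns the commanded pose from where the row before left it, along the tool's axes as they then stand; what a row does not reach is not made up. A row lasts 1/10 s, in which the tool goes at most 50 mm and 8.59 degrees, less where a joint would pass 70% of its speed; a pose out of reach is approached as far as the arm can. A call is refused whole if a number of a shift passes 1 or a number of a turn 1, either way. A call with a gripper value outside its range is refused whole. The fingers move at their own pace and stop on an object; "grip_force" is the grip in N (left out, the last holds). Time passes only in rows, so rows that do not move let the fingers close. It gives the time, the measured TCP pose, the force, the opening and the grip force at its end, in the units of the state.
- arm.get_obs(): the state, without advancing time (a new reading comes with each control period).
- arm.get_image(name): name is "side" or "top" or "wrist"; returns (picture, depth): 420x560x3 uint8, red, green, blue; 420x560 float32, m along the optical axis (not along the pixel's ray), 0 where there is no reading.
- arm.get_calibration(name): a dict with "camera_matrix" (3x3 intrinsics, pixels), "origin" and "attitude" of the camera in the world; the wrist camera has in their place "T_tool_cam" (4x4, takes a point from camera to tool coordinates, whose origin is the TCP and whose axes are the flange's). Camera axes: x right, y down, z forward; pixel columns grow to the right and rows downward; lengths in m; the calibration is good to about 2 mm. A picture is of the moment at which its call begins: read the wrist's pose just before it. get_calibration takes no time and is no camera call.
- arm.finish_job(): hands the job in; it is judged then, once.
The state is a dict: "t": time; "qpos": joint angles; "qvel": joint speeds; "tau": joint torques, N m; "tool_pos": TCP position; "orientation": TCP orientation; "contact_force": force on the tool from outside, world axes, zero at the start; "ft_torque": the same for the moment, N m; "opening": finger opening in m; "gripper_force": force on a finger pad.
Only numpy, scipy, OpenCV 4.12 (cv2) and the standard library are available. Lean on these libraries where they do the work, as an engineer would, in place of code of your own. Each camera call takes 0.05 s, during which the arm holds its last target. There are 200 camera calls.

## Working session

There is one attempt and no reset: what is moved stays moved. The work goes in short steps, Python scripts to look and compute and a tool call to move; the robot and the scene stay as the last step left them, time stands still between calls to the robot, and variables do not carry over. Pictures are saved under pics/ and viewed, at most 10 in all, crops included, and the job is handed in when it is done.

Besides the shell and the picture viewer there is one more tool, called after "Call:" in YAML: its name, and indented under it one key for each argument. servo_tool: Moves the arm, as the interface text tells. Its arguments: {"type":"object","properties":{"steps":{"type":"array"},"grip_force":{"type":"number"}},"required":["steps"]}

```bash
mkdir -p pics; cat > h.py <<'E'
import numpy as np, cv2
from scipy.spatial.transform import Rotation as R
from plant import arm
def cam(name):
    c=arm.get_calibration(name)
    K=np.array(c["camera_matrix"])
    if "T_tool_cam" in c:
        o=arm.get_obs(); T=np.eye(4); T[:3,:3]=R.from_rotvec(o["orientation"]).as_matrix(); T[:3,3]=o["tool_pos"]
        T=T@np.array(c["T_tool_cam"]); return K,T
    T=np.eye(4); a=np.array(c["attitude"]); T[:3,:3]=a if a.shape==(3,3) else R.from_rotvec(a).as_matrix(); T[:3,3]=c["origin"]
    return K,T
def shot(name,fn):
    K,T=cam(name); p,d=arm.get_image(name)
    cv2.imwrite(f"pics/{fn}.png",p[:,:,::-1]); np.savez(f"pics/{fn}.npz",p=p,d=d,K=K,T=T)
def load(fn):
    z=np.load(f"pics/{fn}.npz"); p,d,K,T=z["p"],z["d"],z["K"],z["T"]
    v,u=np.mgrid[:d.shape[0],:d.shape[1]]
    P=np.stack([(u-K[0,2])/K[0,0]*d,(v-K[1,2])/K[1,1]*d,d],-1)
    return p,d,P@T[:3,:3].T+T[:3,3]
E
python3 - <<'E'
from h import *
print(arm.get_calibration("top"));print(arm.get_calibration("side"));print(arm.get_calibration("wrist"));print(arm.get_obs())
shot("top","top0");shot("side","side0")
E
```

```text
{'camera_matrix': array([[414.37529669,   0.        , 275.1188043 ],
       [  0.        , 414.37529669, 210.80509546],
       [  0.        ,   0.        ,   1.        ]]), 'origin': array([ 0.40849764, -0.00730104,  1.25216774]), 'attitude': array([-2.1237702 ,  2.17861068, -0.16877434])}
{'camera_matrix': array([[467.58092703,   0.        , 283.6044403 ],
       [  0.        , 467.58092703, 213.50489929],
       [  0.        ,   0.        ,   1.        ]]), 'origin': array([0.45028198, 0.99318264, 0.70086494]), 'attitude': array([-0.14769548,  2.6645231 , -1.50387341])}
{'camera_matrix': array([[316.12910666,   0.        , 275.36156326],
       [  0.        , 316.12910666, 211.79073018],
       [  0.        ,   0.        ,   1.        ]]), 'T_tool_cam': array([[-4.36590359e-04, -9.57964199e-01, -2.86887441e-01,
         7.80656249e-02],
       [ 9.99999832e-01, -5.27927495e-04,  2.41019104e-04,
         2.90423876e-04],
       [-3.82343441e-04, -2.86887287e-01,  9.57964268e-01,
        -1.57930031e-01],
       [ 0.00000000e+00,  0.00000000e+00,  0.00000000e+00,
         1.00000000e+00]])}
{'t': 0.0, 'qpos': array([-9.67915250e-01,  3.59366534e-01,  1.10276056e-02, -3.59265018e-04,
       -1.22411944e+00, -2.88105010e-01]), 'qvel': array([-5.15618604e-04, -7.54555214e-04, -8.57169516e-04, -1.23412050e-03,
       -7.44225125e-05,  4.53018723e-04]), 'tau': array([-5.38078948e-04, -5.82715917e+01,  2.93045139e+01,  6.99713096e+00,
        6.86232830e-03, -1.04515620e-04]), 'tool_pos': array([ 0.20879561, -0.64135237,  0.22562062]), 'orientation': array([ 4.92155854e-01, -3.10238551e+00, -2.58422021e-03]), 'contact_force': array([-0.15706036, -0.47130687,  0.45199917]), 'ft_torque': array([ 0.00147823, -0.00815881, -0.00194657]), 'gripper_force': 0.0, 'opening': 0.08734548488287408}
```

View pics/top0.png

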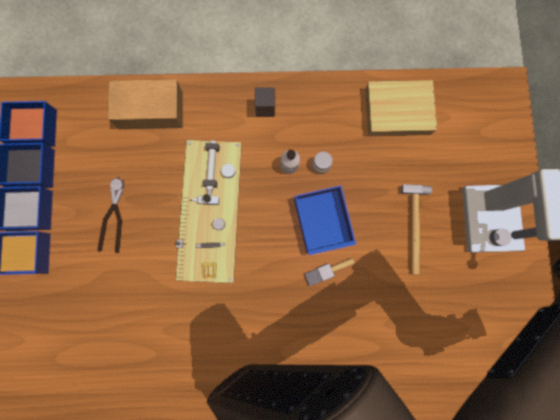

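View pics/side0.png

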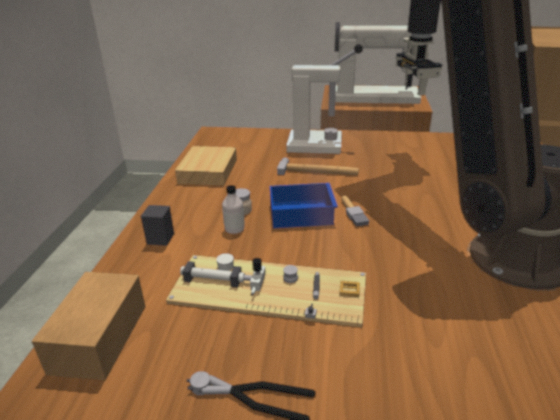

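The top view shows the gauge left of centre: knob (207,199), die (218,224), punch (210,245), buckle (208,269), clip (180,243), with the bin at (324,220). The side view agrees with this layout.

```bash
python3 - <<'E'
from h import *
for fn,pts in (("top0",dict(knob=(207,199),die=(218,224),punch=(210,245),buckR=(203,270),clip=(180,243),tube1=(211,150),tube2=(209,183),bincen=(324,220),bl=(296,200),br=(341,189),fr=(353,240),fl=(308,251),bottle=(290,160),jar=(322,161),brush=(320,275),c1=(188,142),c2=(240,144),c3=(234,281),c4=(178,280))),("side0",dict(knob=(257,264),die=(290,272),punch=(317,285),buck=(341,287),clip=(311,310),bottle=(232,190),bincen=(303,210)))):
    p,d,W=load(fn)
    for k,(u,v) in pts.items(): print(fn,k,d[v,u].round(3),W[v,u].round(3))
E
```

```text
top0 knob 1.189 [0.619 0.171 0.079]
top0 die 1.22 [0.551 0.145 0.038]
top0 punch 1.219 [0.49 0.17 0.03]
top0 buckR 1.211 [0.418 0.192 0.027]
top0 clip 1.218 [0.498 0.258 0.031]
top0 tube1 1.253 [0.776 0.165 0.037]
top0 tube2 1.228 [0.672 0.17  0.048]
top0 bincen 1.263 [ 0.559 -0.172 -0.   ]
top0 bl 1.207 [ 0.612 -0.085  0.063]
top0 br 1.215 [ 0.642 -0.218  0.061]
top0 fr 1.204 [ 0.493 -0.247  0.051]
top0 fl 1.194 [ 0.464 -0.115  0.054]
top0 bottle 1.182 [ 0.721 -0.069  0.104]
top0 jar 1.227 [ 0.728 -0.166  0.06 ]
top0 brush 1.221 [ 0.394 -0.151  0.018]
top0 c1 1.28 [0.811 0.239 0.014]
top0 c2 1.285 [0.802 0.079 0.01 ]
top0 c3 1.235 [ 0.383  0.104 -0.001]
top0 c4 1.23 [0.391 0.27  0.002]
side0 knob 1.029 [0.622 0.184 0.076]
side0 die 1.063 [0.553 0.157 0.039]
side0 punch 1.042 [0.489 0.182 0.026]
side0 buck 1.041 [0.436 0.178 0.022]
side0 clip 0.961 [0.496 0.272 0.034]
side0 bottle 1.22 [ 0.727 -0.058  0.127]
side0 bincen 1.269 [ 0.545 -0.095  0.054]
```

```bash
cat >> h.py <<'E'
def goal(x,y,z,yaw=None):
    """yaw: world angle (deg) of tool x. Prints roll units then shift units in the axes after the roll."""
    o=arm.get_obs(); M=R.from_rotvec(o["orientation"]).as_matrix()
    cur=np.degrees(np.arctan2(M[1,0],M[0,0])); a=0 if yaw is None else (cur-yaw+180)%360-180
    M2=M@R.from_rotvec([0,0,np.radians(a)]).as_matrix()
    dl=np.array([x,y,z])-o["tool_pos"]
    print("t %.2f pos %s yaw %.2f | roll %.3f shift %s"%(o["t"],o["tool_pos"].round(4),cur,a/8,(M2.T@dl/0.05).round(3)))
E
python3 - <<'E'
from h import *
goal(.42,-.3,.30,176); goal(.46,.15,.30,176)
E
```

```text
t 0.10 pos [ 0.2089 -0.6414  0.2257] yaw -161.97 | roll 2.754 shift [-3.735  7.109 -1.479]
t 0.10 pos [ 0.2089 -0.6414  0.2257] yaw -161.97 | roll 2.754 shift [-3.905 16.142 -1.467]
```

Call:
servo_tool:
  steps:
    - [0, 0, 0, 0.918, 1]
    - [0, 0, 0, 0.918, 1]
    - [0, 0, 0, 0.918, 1]
    - [-0.415, 0.79, -0.165, 0, 1]
    - [-0.415, 0.79, -0.165, 0, 1]
    - [-0.415, 0.79, -0.165, 0, 1]
    - [-0.415, 0.79, -0.165, 0, 1]
    - [-0.415, 0.79, -0.165, 0, 1]
    - [-0.415, 0.79, -0.165, 0, 1]
    - [-0.415, 0.79, -0.165, 0, 1]
    - [-0.415, 0.79, -0.165, 0, 1]

```text
t: 1.2
tool_pos: [0.397, -0.3364, 0.2927]
orientation: [-0.11, -3.14, -0.0]
contact_force: [1.2, -0.2, 0.5]
opening: 0.0875
gripper_force: 0.0
```

Call:
servo_tool:
  steps:
    - [-0.06, 0.9, 0, 0, 1]
    - [-0.06, 0.9, 0, 0, 1]
    - [-0.06, 0.9, 0, 0, 1]
    - [-0.06, 0.9, 0, 0, 1]
    - [-0.06, 0.9, 0, 0, 1]
    - [-0.06, 0.9, 0, 0, 1]
    - [-0.06, 0.9, 0, 0, 1]
    - [-0.06, 0.9, 0, 0, 1]
    - [-0.06, 0.9, 0, 0, 1]
    - [-0.06, 0.9, 0, 0, 1]
    - [0, 0, 0, 0, 1]
    - [0, 0, 0, 0, 1]

```text
t: 2.4
tool_pos: [0.4575, 0.1095, 0.292]
orientation: [-0.106, -3.139, 0.001]
contact_force: [-1.1, -0.8, -1.0]
opening: 0.0879
gripper_force: 0.0
```

```bash
python3 - <<'E'
from h import *
goal(.46,.15,.30,176)
shot("wrist","w1")
E
```

```text
t 2.40 pos [0.4575 0.1095 0.292 ] yaw 176.14 | roll 0.017 shift [ 0.007  0.811 -0.161]
```

View pics/w1.png

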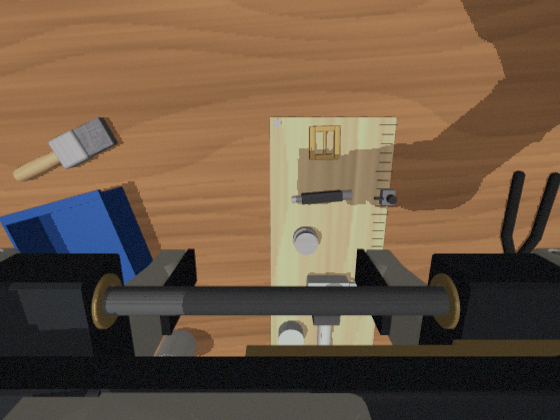

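Call:
servo_tool:
  steps:
    - [0, 0.9, 0, 0, 1]
    - [0, 0.7, 0, 0, 1]
    - [0, 0, 0, 0, 1]
    - [0, 0, 0, 0, 1]

```text
t: 2.85
tool_pos: [0.4634, 0.1877, 0.2923]
orientation: [-0.11, -3.139, 0.001]
contact_force: [-0.6, -0.4, -0.0]
opening: 0.0878
gripper_force: 0.0
```

```bash
python3 - <<'E'
from h import *
goal(.46,.15,.30,176)
shot("wrist","w2");shot("top","top1")
E
```

```text
t 2.85 pos [0.4634 0.1877 0.2923] yaw 175.99 | roll -0.002 shift [ 0.014 -0.758 -0.153]
```

View pics/w2.png

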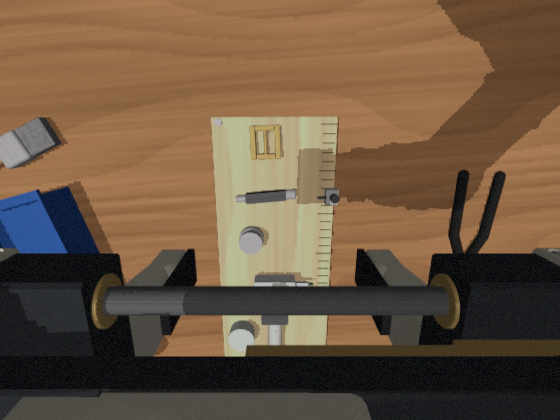

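The wrist pictures show buckle (265,142), punch (266,197), die (251,240) and clip (332,197) in w2. In w1 they are at (325,142), (322,197), (306,241) and (388,198), so I can compare depth and triangulation.

```bash
python3 - <<'E'
from h import *
from numpy.linalg import lstsq
pts=dict(buckBL=((310,126),(250,126)),die=((306,241),(251,240)),punch=((322,197),(266,197)),clip=((388,198),(332,197)),corner=((271,118),(212,118)),corner2=((396,118),(338,117)))
for k,(a,b) in pts.items():
    A=[];B=[]
    for fn,(u,v) in (("w1",a),("w2",b)):
        z=np.load(f"pics/{fn}.npz");K,T=z["K"],z["T"]
        r=T[:3,:3]@np.linalg.inv(K)@[u,v,1];r/=np.linalg.norm(r);N=np.eye(3)-np.outer(r,r);A.append(N);B.append(N@T[:3,3])
    X=lstsq(np.vstack(A),np.hstack(B),rcond=None)[0]
    print(k,"tri",X.round(4),*[load(f)[2][v,u].round(4) for f,(u,v) in (("w1",a),("w2",b))])
for fn in ("w1","w2"):
    p,d,W=load(fn); z=W[...,2]
    # board yellow pixels level
    hsv=cv2.cvtColor(p,cv2.COLOR_RGB2HSV)
    x0=271 if fn=="w1" else 214
    b=W[120:260,x0+3:x0+18].reshape(-1,3); print(fn,"board z",np.median(b[:,2]),b[:,2].std())
    bz=np.median(b[:,2])
    m=((z>bz+.006)&(z<.12)&(d>0)); m[255:]=0; m[:, :x0-5]=0; m[:,x0+135:]=0
    n,l,s,c=cv2.connectedComponentsWithStats(m.astype(np.uint8))
    for i in range(1,n):
        if s[i,4]<60: continue
        q=W[l==i]; top=np.percentile(q[:,2],90); t=q[q[:,2]>top-.006]
        r=cv2.minAreaRect((t[:,:2]*1000).astype(np.float32))
        print(s[i],c[i].round(0),"top",top.round(4),"mean",t.mean(0).round(4),"rect",np.round(r[0],1),np.round(r[1],1),round(r[2],1))
    # left edge of board line
E
```

```text
buckBL tri [0.3937 0.1594 0.0208] [0.3933 0.1593 0.022 ] [0.3939 0.1596 0.0234]
die tri [0.5502 0.147  0.0308] [0.5474 0.1463 0.0387] [0.5474 0.1477 0.0371]
punch tri [0.4909 0.1728 0.0199] [0.4891 0.1721 0.0251] [0.4902 0.1729 0.0241]
clip tri [0.4979 0.265  0.02  ] [0.4947 0.2606 0.0325] [0.4935 0.2623 0.036 ]
corner tri [0.3801 0.109  0.0105] [0.3799 0.109  0.0119] [0.3804 0.1094 0.0123]
corner2 tri [0.3912 0.2781 0.0026] [0.3912 0.275  0.0113] [3.910e-01 2.786e-01 1.000e-04]
w1 board z 0.011718952502843966 0.02701461348287538
[309 125  31  35 683] [324. 142.] top 0.0246 mean [0.4153 0.1771 0.0233] rect [415.7 177.2] [40.  43.9] 88.8
[374 189  23  16 256] [387. 197.] top 0.0358 mean [0.4958 0.265  0.035 ] rect [496.  265.5] [10.9 10.9] 79.1
[292 190  61  14 597] [323. 197.] top 0.0266 mean [0.489  0.1741 0.025 ] rect [489.7 172.1] [14.3 83.5] 1.0
[293 227  25  28 541] [305. 240.] top 0.0387 mean [0.551  0.1463 0.0376] rect [551.5 146.3] [31.1 32.7] 88.2
w2 board z 0.01164543239570287 0.02872153681127979
[250 125  31  35 650] [265. 142.] top 0.0246 mean [0.4152 0.1777 0.0234] rect [415.5 177.6] [39.9 43.9] 88.2
[236 189  60  15 599] [267. 196.] top 0.0265 mean [0.4891 0.1745 0.025 ] rect [489.7 172.1] [14.6 83.5] 1.6
[318 188  22  17 241] [331. 196.] top 0.0359 mean [0.4957 0.2657 0.0351] rect [495.9 265.9] [11.5 10.5] 81.8
[239 227  25  27 542] [251. 240.] top 0.0385 mean [0.551  0.1465 0.0376] rect [551.4 146.6] [32.7 32.1] 23.1
```

```bash
python3 - <<'E'
from h import *
for f in ("top0","top1"):
    p,d,W=load(f); h=cv2.cvtColor(p,cv2.COLOR_RGB2HSV)
    m=(h[...,0]>105)&(h[...,0]<130)&(h[...,1]>130); m[:,:280]=0;m[:,370:]=0;m[:170]=0;m[260:]=0
    q=W[m&(W[...,2]>.045)&(W[...,2]<.075)]
    print(f,len(q),np.median(q[:,2]),cv2.minAreaRect((q[:,:2]*1000).astype(np.float32)))
    fl=W[m&(abs(W[...,2])<.015)]; print(fl.mean(0),len(fl),cv2.minAreaRect((fl[:,:2]*1000).astype(np.float32)))
o=arm.get_obs();print(o["qpos"].round(2))
goal(.4897,.1721,.10,91.5);goal(.4897,.1721,.10,-88.5)
# knob from side view: top
p,d,W=load("w2");z=W[...,2];m=(z>.03)&(W[...,0]>.58)&(W[...,0]<.66)&(W[...,1]>.1)&(W[...,1]<.25);print("knobarea",m.sum())
p,d,W=load("top1");z=W[...,2];m=(z>.06)&(z<.1)&(abs(W[...,0]-.62)<.04)&(abs(W[...,1]-.175)<.04);print("knob",m.sum(),W[m].mean(0),W[m].min(0),W[m].max(0))
p,d,W=load("side0");z=W[...,2];m=(z>.06)&(z<.1)&(abs(W[...,0]-.62)<.04)&(abs(W[...,1]-.175)<.04);print("knob",m.sum(),W[m].mean(0),W[m].min(0),W[m].max(0))
E
```

```text
top0 305 0.05981471697610807 ((553.5203247070312, -166.6979522705078), (172.8502655029297, 137.46096801757812), 11.319986343383789)
[ 0.55950353 -0.170231    0.00450499] 2195 ((560.1984252929688, -170.2818603515625), (160.86561584472656, 127.06404876708984), 11.257903099060059)
top1 299 0.0600641322083435 ((553.5089111328125, -166.402099609375), (172.45712280273438, 137.405517578125), 11.280186653137207)
[ 0.55932657 -0.1700536   0.00446844] 2192 ((560.3703002929688, -170.3082275390625), (161.2504119873047, 127.1974868774414), 11.260194778442383)
[ 0.78  0.03 -0.26 -0.   -1.29 -2.42]
t 2.95 pos [0.4634 0.1872 0.2926] yaw 175.93 | roll 10.554 shift [-0.315  0.519  3.852]
t 2.95 pos [0.4634 0.1872 0.2926] yaw 175.93 | roll -11.946 shift [ 0.315 -0.519  3.852]
knobarea 371
knob 51 [0.62328941 0.1722727  0.07934943] [0.61395407 0.1622704  0.06140235] [0.63428391 0.18268364 0.08658065]
knob 115 [0.62365455 0.18076962 0.07430887] [0.61409958 0.16545558 0.06013075] [0.63480004 0.18783022 0.08297439]
```

Call:
servo_tool:
  steps:
    - [0, 0, 0.15, -0.996, -0.25]
    - [0, 0, 0.15, -0.996, -0.25]
    - [0, 0, 0.15, -0.996, -0.25]
    - [0, 0, 0.15, -0.996, -0.25]
    - [0, 0, 0.15, -0.996, -0.25]
    - [0, 0, 0.15, -0.996, -0.25]
    - [0, 0, 0.15, -0.996, -0.25]
    - [0, 0, 0.15, -0.996, -0.25]
    - [0, 0, 0.15, -0.996, -0.25]
    - [0, 0, 0.15, -0.996, -0.25]
    - [0, 0, 0.15, -0.996, -0.25]
    - [0, 0, 0.15, -0.996, -0.25]

```text
t: 4.15
tool_pos: [0.4635, 0.1871, 0.2026]
orientation: [-2.257, 2.185, -0.0]
contact_force: [-1.0, -0.1, -0.1]
opening: 0.0328
gripper_force: 0.0
```

Call:
servo_tool:
  steps:
    - [0.315, -0.519, 0.4, 0, -0.25]
    - [0, 0, 0.6, 0, -0.25]
    - [0, 0, 0, 0, -0.25]
    - [0, 0, 0, 0, -0.25]

```text
t: 4.55
tool_pos: [0.4898, 0.1723, 0.153]
orientation: [2.251, -2.19, 0.0]
contact_force: [-0.5, -0.5, 0.7]
opening: 0.0326
gripper_force: 0.0
```

```bash
python3 - <<'E'
from h import *
goal(.4897,.1721,.017,-88.5)
E
```

```text
t 4.55 pos [0.4898 0.1723 0.153 ] yaw -88.44 | roll 0.007 shift [2.000e-03 0.000e+00 2.721e+00]
```

Call:
servo_tool:
  steps:
    - [0, 0, 0.8, 0, -0.25]
    - [0, 0, 0.8, 0, -0.25]
    - [0, 0, 0.6, 0, -0.25]
    - [0, 0, 0.52, 0, -0.25]
    - [0, 0, 0, 0, -0.25]
    - [0, 0, 0, 0, -1]
    - [0, 0, 0, 0, -1]
    - [0, 0, 0, 0, -1]
    - [0, 0, 0, 0, -1]
  grip_force: 30

```text
t: 5.45
tool_pos: [0.4908, 0.1743, 0.0184]
orientation: [-2.251, 2.187, -0.001]
contact_force: [-1.5, 0.7, 8.8]
opening: 0.0136
gripper_force: 30.0
```

Call:
servo_tool:
  steps:
    - [0, 0, -0.4, 0, -1]
    - [0, 0, -0.8, 0, -1]
    - [0, 0, -0.9, 0, -1]
    - [0, 0, -0.9, 0, -1]
    - [0, 0, 0, 0, -1]
    - [0, 0, 0, 0, -1]

```text
t: 6.05
tool_pos: [0.4902, 0.1739, 0.1683]
orientation: [-2.25, 2.187, 0.0]
contact_force: [-0.4, -0.8, -1.7]
opening: 0.0137
gripper_force: 30.0
```

```bash
python3 - <<'E'
from h import *
a=np.radians(11.3)
B=lambda x,y:(.5535+x*np.cos(a)-y*np.sin(a),-.1666+x*np.sin(a)+y*np.cos(a))
o=arm.get_obs();print(o["opening"],o["contact_force"],o["qpos"].round(2))
for b in ((0,0),(.05,0),(-.047,0)): print(np.round(B(*b),4))
goal(*B(0,0),.16,-88.5)
goal(*B(0,0),.16,-78.7)
shot("wrist","w3")
E
```

```text
0.013693937884846144 [-0.38652776 -0.79593525 -1.67289191] [ 0.72  0.15 -0.41 -0.   -1.   -0.69]
[ 0.5535 -0.1666]
[ 0.6025 -0.1568]
[ 0.5074 -0.1758]
t 6.05 pos [0.4902 0.1739 0.1683] yaw -88.39 | roll 0.014 shift [ 6.842 -1.088  0.15 ]
t 6.05 pos [0.4902 0.1739 0.1683] yaw -88.39 | roll -1.211 shift [6.927 0.093 0.15 ]
```

Call:
servo_tool:
  steps:
    - [0, 0, 0, -0.605, -1]
    - [0, 0, 0, -0.605, -1]
    - [0.6, 0.01, 0, 0, -1]
    - [0.9, 0.01, 0, 0, -1]
    - [0.9, 0.01, 0, 0, -1]
    - [0.9, 0.01, 0, 0, -1]
    - [0.9, 0.01, 0, 0, -1]
    - [0.9, 0.01, 0, 0, -1]
    - [0.9, 0.02, 0, 0, -1]
    - [0.93, 0.02, 0, 0, -1]
    - [0, 0, 0, 0, -1]
    - [0, 0, 0, 0, -1]

```text
t: 7.3
tool_pos: [0.5515, -0.1685, 0.1644]
orientation: [2.425, -1.994, -0.005]
contact_force: [-0.8, 2.3, -1.9]
opening: 0.0135
gripper_force: 30.0
```

```bash
python3 - <<'E'
from h import *
goal(.5535,-.1666,.016,-78.7);print(arm.get_obs()["opening"])
E
```

```text
t 7.30 pos [ 0.5515 -0.1685  0.1644] yaw -78.87 | roll -0.022 shift [-0.026 -0.057  2.968]
0.013511154143129582
```

Call:
servo_tool:
  steps:
    - [0, 0, 0.8, 0, -1]
    - [0, 0, 0.8, 0, -1]
    - [0, 0, 0.8, 0, -1]
    - [0, 0, 0.5, 0, -1]
    - [0, 0, 0, 0, -1]
    - [0, 0, 0, 0, -1]
    - [0, 0, 0, 0, -0.4]
    - [0, 0, 0, 0, -0.4]
    - [0, 0, 0, 0, -0.4]
    - [0, 0, -0.4, 0, -0.4]
    - [0, 0, -0.8, 0, -0.4]
    - [0, 0, -0.8, 0, -0.4]

```text
t: 8.5
tool_pos: [0.5524, -0.1674, 0.123]
orientation: [2.429, -1.992, -0.001]
contact_force: [0.4, -0.2, 0.1]
opening: 0.0263
gripper_force: 0.0
```

```bash
python3 - <<'E'
from h import *
goal(.5514,.1465,.16,176)
goal(.5514,.1465,.16,266)
print(arm.get_obs()["qpos"].round(2))
shot("top","top2")
p,d,W=load("top2"); cv2.imwrite("pics/top2c.png",cv2.resize(p[120:300,170:370,::-1],None,fx=3,fy=3))
E
```

```text
t 8.50 pos [ 0.5524 -0.1674  0.123 ] yaw -78.71 | roll 13.162 shift [ 0.458  6.261 -0.74 ]
t 8.50 pos [ 0.5524 -0.1674  0.123 ] yaw -78.71 | roll 1.912 shift [-6.261  0.458 -0.74 ]
[ 0.04  0.29 -0.35  0.   -0.94  0.15]
```

View pics/top2c.png

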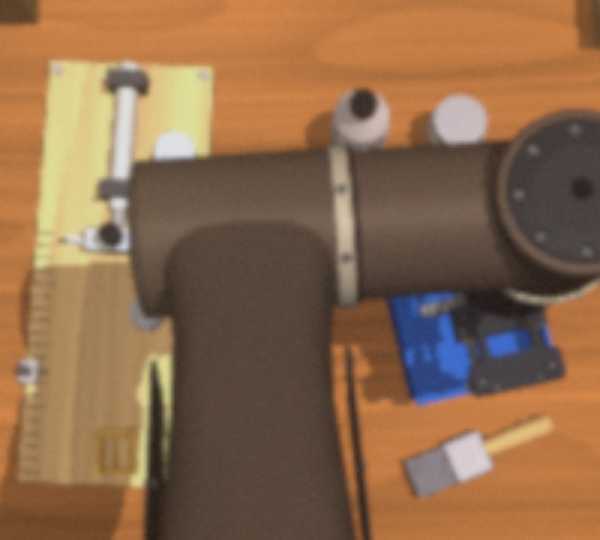

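Call:
servo_tool:
  steps:
    - [0, 0, -0.15, 0.94, -0.4]
    - [0, 0, -0.15, 0.94, -0.4]
    - [0, 0, -0.15, 0.94, -0.4]
    - [0, 0, -0.15, 0.94, -0.4]
    - [0, 0, -0.15, 0.94, -0.4]
    - [0, 0, 0, 0.94, 0.3]
    - [0, 0, 0, 0.94, 0.3]
    - [0, 0, 0, 0.94, 0.3]
    - [0, 0, 0, 0.94, 0.3]
    - [0, 0, 0, 0.94, 0.3]
    - [0, 0, 0, 0.94, 0.3]
    - [0, 0, 0, 0.94, 0.3]

```text
t: 9.75
tool_pos: [0.5529, -0.1674, 0.1598]
orientation: [-0.294, 3.126, -0.0]
contact_force: [0.0, -0.7, 0.3]
opening: 0.0569
gripper_force: 0.0
```

Call:
servo_tool:
  steps:
    - [0, 0, 0, 0.94, 0.3]
    - [0, 0, 0, 0.94, 0.3]
    - [0.055, 0.78, 0, 0, 0.3]
    - [0.055, 0.78, 0, 0, 0.3]
    - [0.055, 0.78, 0, 0, 0.3]
    - [0.055, 0.78, 0, 0, 0.3]
    - [0.055, 0.78, 0, 0, 0.3]
    - [0.055, 0.78, 0, 0, 0.3]
    - [0.055, 0.78, 0, 0, 0.3]
    - [0.055, 0.78, 0, 0, 0.3]
    - [0, 0, 0, 0, 0.3]
    - [0, 0, 0, 0, 0.3]

```text
t: 10.95
tool_pos: [0.5525, 0.1464, 0.1595]
orientation: [0.106, 3.139, 0.001]
contact_force: [0.3, 0.1, 0.1]
opening: 0.0567
gripper_force: 0.0
```

```bash
python3 - <<'E'
from h import *
goal(.5514,.1465,.017,176)
o=arm.get_obs();print(o["qpos"].round(2))
E
```

```text
t 10.95 pos [0.5525 0.1464 0.1595] yaw 176.12 | roll 0.015 shift [ 2.300e-02 -1.000e-03  2.849e+00]
[ 0.6   0.24 -0.31 -0.   -1.01 -2.24]
```

Call:
servo_tool:
  steps:
    - [0.02, 0, 0.8, 0, 0.3]
    - [0, 0, 0.8, 0, 0.3]
    - [0, 0, 0.7, 0, 0.3]
    - [0, 0, 0.55, 0, 0.3]
    - [0, 0, 0, 0, 0.3]
    - [0, 0, 0, 0, -1]
    - [0, 0, 0, 0, -1]
    - [0, 0, 0, 0, -1]
    - [0, 0, 0, 0, -1]
  grip_force: 35

```text
t: 11.85
tool_pos: [0.5519, 0.1456, 0.0174]
orientation: [0.109, 3.139, 0.001]
contact_force: [0.9, -1.0, 3.0]
opening: 0.033
gripper_force: 35.0
```

Call:
servo_tool:
  steps:
    - [0, 0, -0.4, 0, -1]
    - [0, 0, -0.8, 0, -1]
    - [0, 0, -0.9, 0, -1]
    - [0, 0, -0.9, 0, -1]
    - [0, 0, 0, 0, -1]
    - [0, 0, 0, 0, -1]

```text
t: 12.45
tool_pos: [0.5517, 0.1459, 0.1679]
orientation: [0.109, 3.138, 0.003]
contact_force: [0.3, -0.6, -2.4]
opening: 0.0327
gripper_force: 35.0
```

```bash
python3 - <<'E'
from h import *
goal(.6025,-.1568,.168,176)
E
```

```text
t 12.45 pos [0.5517 0.1459 0.1679] yaw 176.01 | roll 0.001 shift [-1.437 -5.968 -0.013]
```

Call:
servo_tool:
  steps:
    - [-0.16, -0.66, 0, 0, -1]
    - [-0.16, -0.66, 0, 0, -1]
    - [-0.16, -0.66, 0, 0, -1]
    - [-0.16, -0.66, 0, 0, -1]
    - [-0.16, -0.66, 0, 0, -1]
    - [-0.16, -0.66, 0, 0, -1]
    - [-0.16, -0.66, 0, 0, -1]
    - [-0.16, -0.66, 0, 0, -1]
    - [-0.16, -0.68, 0, 0, -1]
    - [0, 0, 0, 0, -1]
    - [0, 0, 0, 0, -1]

```text
t: 13.55
tool_pos: [0.6014, -0.1575, 0.1643]
orientation: [-0.112, -3.136, -0.0]
contact_force: [0.3, -0.1, -1.8]
opening: 0.0331
gripper_force: 35.0
```

```bash
python3 - <<'E'
from h import *
goal(.6025,-.1568,.014,176)
shot("wrist","w4"); p,d,W=load("w4"); print(arm.get_obs()["opening"])
E
```

```text
t 13.55 pos [ 0.6014 -0.1575  0.1643] yaw 175.89 | roll -0.013 shift [-0.032  0.014  3.007]
0.03273509478991015
```

View pics/w4.png

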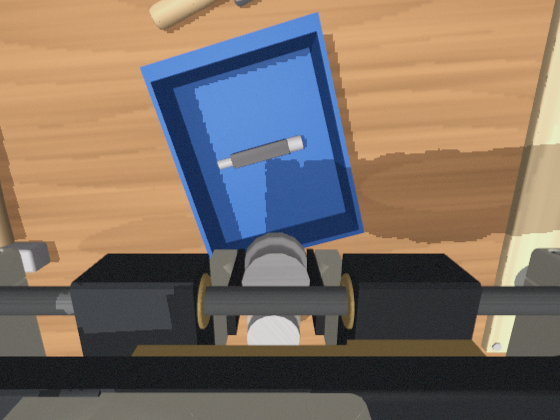

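The punch lies in the middle of the bin at (262,152), and the die is held at (275,255). I'll check the bin position from this view before lowering.

```bash
python3 - <<'E'
from h import *
p,d,W=load("w4"); print("punch",W[152,262].round(4)); 
for u,v in ((146,70),(319,16),(361,231)): 
    q=W[v-4:v+5,u-4:u+5].reshape(-1,3); q=q[q[:,2]>.05]; print((u,v),q.mean(0).round(4) if len(q) else None)
a=np.radians(11.3)
for x,y in((-85,70),(-85,-70),(85,70),(85,-70)): print(.5535+(x*np.cos(a)-y*np.sin(a))/1e3,-.1666+(x*np.sin(a)+y*np.cos(a))/1e3)
E
```

```text
punch [ 0.5535 -0.1664  0.0199]
(146, 70) [ 0.4825 -0.2455  0.0661]
(319, 16) [ 0.4546 -0.1162  0.0597]
(361, 231) [ 0.6236 -0.084   0.0593]
0.4564315239265616 -0.1146123961623511
0.4838639841205141 -0.2518984483588769
0.6231360158794859 -0.08130155164112308
0.6505684760734384 -0.21858760383764891
```

Call:
servo_tool:
  steps:
    - [-0.03, 0.01, 0.8, 0, -1]
    - [0, 0, 0.8, 0, -1]
    - [0, 0, 0, 0, -1]

```text
t: 13.9
tool_pos: [0.5997, -0.1548, 0.0808]
orientation: [-0.109, -3.129, -0.001]
contact_force: [-0.9, 0.2, -2.3]
opening: 0.0332
gripper_force: 35.0
```

Call:
servo_tool:
  steps:
    - [0, 0, 0.7, 0, -1]
    - [0, 0, 0.6, 0, -1]
    - [0, 0, 0, 0, -1]
    - [0, 0, 0, 0, -1]
    - [0, 0, 0, 0, 0.1]
    - [0, 0, 0, 0, 0.1]
    - [0, 0, 0, 0, 0.1]
    - [0, 0, -0.4, 0, 0.1]
    - [0, 0, -0.8, 0, 0.1]
    - [0, 0, -0.8, 0, 0.1]
    - [0, 0, -0.8, 0, 0.1]
    - [0, 0, 0, 0, 0.1]

```text
t: 15.1
tool_pos: [0.6078, -0.1569, 0.1692]
orientation: [0.107, 3.128, -0.001]
contact_force: [0.9, -0.1, 0.2]
opening: 0.0481
gripper_force: 0.0
```

```bash
python3 - <<'E'
from h import *
goal(.4155,.1774,.16,178.5)
E
```

```text
t 15.10 pos [ 0.6078 -0.1569  0.1692] yaw 176.07 | roll -0.303 shift [4.023 6.584 0.132]
```

Call:
servo_tool:
  steps:
    - [0, 0, 0, -0.3, 0.25]
    - [0.4, 0.658, 0, 0, 0.25]
    - [0.4, 0.658, 0, 0, 0.25]
    - [0.4, 0.658, 0, 0, 0.25]
    - [0.4, 0.658, 0, 0, 0.25]
    - [0.4, 0.658, 0, 0, 0.25]
    - [0.4, 0.658, 0, 0, 0.25]
    - [0.4, 0.658, 0, 0, 0.25]
    - [0.4, 0.658, 0, 0, 0.25]
    - [0.4, 0.658, 0, 0, 0.25]
    - [0.4, 0.658, 0, 0, 0.25]
    - [0, 0, 0, 0, 0.25]

```text
t: 16.3
tool_pos: [0.4122, 0.1812, 0.1626]
orientation: [0.037, 3.14, 0.003]
contact_force: [-0.0, 0.4, -0.4]
opening: 0.0546
gripper_force: 0.0
```

Call:
servo_tool:
  steps:
    - [0, 0, 0.2, 0, 0.25]
    - [0, 0, 0, 0, 0.25]

```text
t: 16.5
tool_pos: [0.4128, 0.1772, 0.1504]
orientation: [-0.044, -3.14, 0.001]
contact_force: [-0.2, -0.4, -0.8]
opening: 0.0549
gripper_force: 0.0
```

```bash
python3 - <<'E'
from h import *
goal(.4155,.1774,.015,178.5)
E
```

```text
t 16.50 pos [0.4128 0.1772 0.1504] yaw 178.39 | roll -0.013 shift [-0.057  0.008  2.709]
```

Call:
servo_tool:
  steps:
    - [-0.04, 0, 0.8, 0, 0.25]
    - [0, 0, 0.8, 0, 0.25]
    - [0, 0, 0.7, 0, 0.25]
    - [0, 0, 0.38, 0, 0.25]
    - [0, 0, 0, 0, 0.25]
    - [0, 0, 0, 0, -1]
    - [0, 0, 0, 0, -1]
    - [0, 0, 0, 0, -1]
    - [0, 0, 0, 0, -1]
  grip_force: 20

```text
t: 17.4
tool_pos: [0.4161, 0.1785, 0.0187]
orientation: [0.043, 3.139, 0.003]
contact_force: [-0.2, -2.4, 4.9]
opening: 0.0396
gripper_force: 20.0
```

Call:
servo_tool:
  steps:
    - [0, 0, -0.4, 0, -1]
    - [0, 0, -0.8, 0, -1]
    - [0, 0, -0.9, 0, -1]
    - [0, 0, -0.9, 0, -1]
    - [0, 0, 0, 0, -1]
    - [0, 0, 0, 0, -1]

```text
t: 18.0
tool_pos: [0.4156, 0.1785, 0.1691]
orientation: [0.043, 3.139, 0.005]
contact_force: [-0.3, -0.1, -0.6]
opening: 0.0395
gripper_force: 20.0
```

```bash
python3 - <<'E'
from h import *
goal(.5074,-.1758,.168,178.5)
goal(.5074,-.1758,.168,190.3)
print(arm.get_obs()["opening"])
E
```

```text
t 18.00 pos [0.4156 0.1785 0.1691] yaw 178.42 | roll -0.010 shift [-2.022e+00 -7.036e+00  3.000e-03]
t 18.00 pos [0.4156 0.1785 0.1691] yaw 178.42 | roll -1.485 shift [-5.400e-01 -7.301e+00  3.000e-03]
0.039450466777596296
```

Call:
servo_tool:
  steps:
    - [0, 0, 0, -0.742, -1]
    - [0, 0, 0, -0.742, -1]
    - [-0.06, -0.81, 0, 0, -1]
    - [-0.06, -0.81, 0, 0, -1]
    - [-0.06, -0.81, 0, 0, -1]
    - [-0.06, -0.81, 0, 0, -1]
    - [-0.06, -0.81, 0, 0, -1]
    - [-0.06, -0.81, 0, 0, -1]
    - [-0.06, -0.81, 0, 0, -1]
    - [-0.06, -0.81, 0, 0, -1]
    - [-0.06, -0.82, 0, 0, -1]
    - [0, 0, 0, 0, -1]

```text
t: 19.2
tool_pos: [0.5067, -0.1799, 0.1655]
orientation: [0.275, -3.126, 0.0]
contact_force: [-0.3, 0.2, -1.1]
opening: 0.0396
gripper_force: 20.0
```

Call:
servo_tool:
  steps:
    - [0, 0, 0.8, 0, -1]
    - [0, 0, 0, 0, -1]
    - [0, 0, 0, 0, -1]

```text
t: 19.5
tool_pos: [0.5059, -0.1761, 0.1267]
orientation: [0.282, -3.125, -0.0]
contact_force: [0.5, 0.1, -0.2]
opening: 0.0394
gripper_force: 20.0
```

```bash
python3 - <<'E'
from h import *
goal(.5074,-.1758,.015,190.3)
E
```

```text
t 19.50 pos [ 0.5059 -0.1761  0.1267] yaw -169.68 | roll 0.003 shift [-0.039  0.     2.233]
```

Call:
servo_tool:
  steps:
    - [0, 0, 0.8, 0, -1]
    - [0, 0, 0.8, 0, -1]
    - [0, 0, 0.6, 0, -1]
    - [0, 0, 0, 0, -1]
    - [0, 0, 0, 0, 0.2]
    - [0, 0, 0, 0, 0.2]
    - [0, 0, 0, 0, 0.2]
    - [0, 0, -0.4, 0, 0.2]
    - [0, 0, -0.8, 0, 0.2]
    - [0, 0, -0.8, 0, 0.2]
    - [0, 0, -0.9, 0, 0.2]
    - [0, 0, -0.9, 0, 0.2]

```text
t: 20.7
tool_pos: [0.5069, -0.1763, 0.2111]
orientation: [-0.282, 3.127, -0.0]
contact_force: [1.0, 0.2, -0.4]
opening: 0.0527
gripper_force: 0.0
```

Call:
servo_tool:
  steps:
    - [0.9, 0, 0, 0, 0.2]
    - [0.5, 0, 0, 0, 0.2]
    - [0, 0, 0, 0, 0.2]

```text
t: 21.0
tool_pos: [0.4357, -0.1891, 0.2098]
orientation: [-0.28, 3.126, 0.0]
contact_force: [0.5, -0.7, 0.0]
opening: 0.0524
gripper_force: 0.0
```

```bash
python3 - <<'E'
from h import *
shot("wrist","w5")
E
```

```text
(no output)
```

View pics/w5.png

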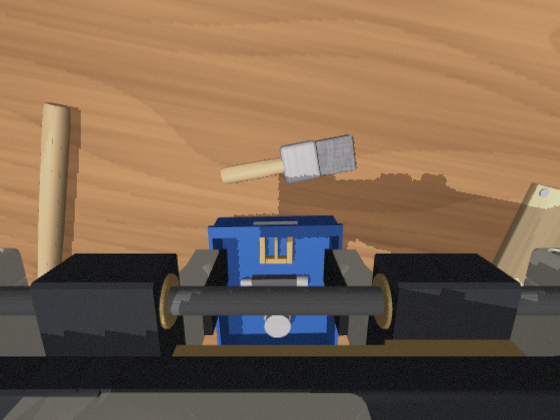

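All three lie in the bin: buckle (277,250), punch (275,283), die (277,325). Next I'll look at the stop and the clip.

```bash
python3 - <<'E'
from h import *
goal(.56,.20,.27,176)
E
```

```text
t 21.05 pos [ 0.4374 -0.1891  0.2097] yaw -169.74 | roll 1.782 shift [-1.907  7.934 -1.197]
```

Call:
servo_tool:
  steps:
    - [0, 0, -0.4, 0.891, 1]
    - [0, 0, -0.4, 0.891, 1]
    - [-0.19, 0.793, -0.04, 0, 1]
    - [-0.19, 0.793, -0.04, 0, 1]
    - [-0.19, 0.793, -0.04, 0, 1]
    - [-0.19, 0.793, -0.04, 0, 1]
    - [-0.19, 0.793, -0.04, 0, 1]
    - [-0.19, 0.793, -0.04, 0, 1]
    - [-0.19, 0.793, -0.04, 0, 1]
    - [-0.19, 0.793, -0.04, 0, 1]
    - [-0.19, 0.793, -0.04, 0, 1]
    - [-0.19, 0.793, -0.04, 0, 1]

```text
t: 22.25
tool_pos: [0.5613, 0.2025, 0.2684]
orientation: [0.108, 3.139, 0.001]
contact_force: [1.2, -1.8, 0.5]
opening: 0.0875
gripper_force: 0.0
```

Call:
servo_tool:
  steps:
    - [0, 0, 0, 0, 1]
    - [0, 0, 0, 0, 1]
    - [0, 0, 0, 0, 1]

```text
t: 22.55
tool_pos: [0.5605, 0.1999, 0.2678]
orientation: [0.109, 3.14, -0.0]
contact_force: [-0.9, 0.2, 0.7]
opening: 0.0876
gripper_force: 0.0
```

```bash
python3 - <<'E'
from h import *
goal(.56,.20,.27,176)
shot("wrist","w6");p,d,W=load("w6")
cv2.imwrite("pics/w6c.png",cv2.resize(p[60:270,190:400,::-1],None,fx=2.8,fy=2.8,interpolation=cv2.INTER_CUBIC))
E
```

```text
t 22.55 pos [0.5605 0.1999 0.2678] yaw 176.04 | roll 0.005 shift [ 0.009  0.    -0.045]
```

View pics/w6c.png

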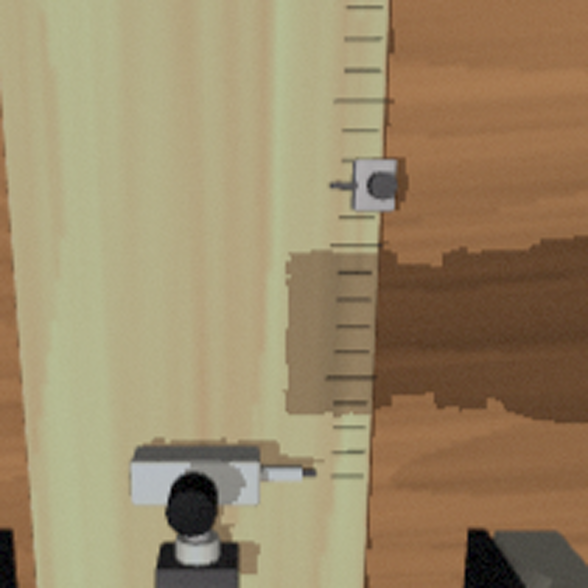

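The crop shows the mark tip at crop (331,185), the pointer end at (314,472) and the knob top at about (192,490). The bed is empty.

```bash
python3 - <<'E'
from h import *
z=np.load("pics/w6.npz");K,T=z["K"],z["T"]; _,d,W=load("w6")
def hit(c,h):
    u,v=c[0]/2.8+190,c[1]/2.8+60
    r=T[:3,:3]@np.linalg.inv(K)@[u,v,1]; s=(h-T[2,3])/r[2]; return T[:3,3]+s*r
t=hit((331,185),.028);p=hit((314,472),.028);k=hit((190,490),.080)
print("tip",t.round(4),"ptr",p.round(4),"knobtop",k.round(4))
f1,f2,b1,b2=[hit(c,.041) for c in((133,462),(258,462),(133,503),(259,503))];print("head",f1.round(4),f2.round(4),b1.round(4),b2.round(4),"mean",((f1+f2+b1+b2)/4).round(4))
e1,e2=hit((389,0),.012),hit((365,588),.012);g1,g2=hit((3,100),.012),hit((41,588),.012)
for a,b in((e1,e2),(g1,g2),(f2,f1)): print("ang",np.degrees(np.arctan2(*(b-a)[1::-1])).round(2),a.round(4),b.round(4))
for n,(u,v) in dict(tip=(308,126),ptr=(300,228),clip=(326,126),knob=(258,235)).items(): print(n,W[v-1:v+2,u-1:u+2].reshape(-1,3).round(3)[[1,4,7]].tolist())
# board edge fit from depth / colour over all pictures w1
m=(W[...,2]>.055)&(abs(W[...,0]-.625)<.03)&(abs(W[...,1]-.177)<.03); q=W[m];q=q[q[:,2]>.074]; print("knob pts",len(q),q.mean(0).round(4),q.min(0).round(4),q.max(0).round(4))
E
```

```text
tip [0.4957 0.2447 0.028 ] ptr [0.6271 0.2314 0.028 ] knobtop [0.6125 0.176  0.08  ]
head [0.6117 0.1478 0.041 ] [0.6157 0.2051 0.041 ] [0.6318 0.1457 0.041 ] [0.6359 0.2042 0.041 ] mean [0.6238 0.1757 0.041 ]
ang -3.76 [0.4217 0.274  0.012 ] [0.6982 0.2558 0.012 ]
ang -3.62 [0.4501 0.1039 0.012 ] [0.6866 0.0889 0.012 ]
ang -93.99 [0.6157 0.2051 0.041 ] [0.6117 0.1478 0.041 ]
tip [[0.494, 0.245, 0.027], [0.496, 0.245, 0.026], [0.497, 0.246, 0.012]]
ptr [[0.625, 0.229, 0.028], [0.626, 0.228, 0.029], [0.627, 0.228, 0.029]]
clip [[0.496, 0.265, 0.036], [0.497, 0.265, 0.036], [0.498, 0.265, 0.036]]
knob [[0.612, 0.176, 0.078], [0.612, 0.176, 0.08], [0.613, 0.176, 0.081]]
knob pts 270 [0.621  0.1753 0.0802] [0.6115 0.1647 0.0742] [0.6327 0.186  0.0823]
```

Call:
servo_tool:
  steps:
    - [0, 0, 0, -0.94, 0.1]
    - [0, 0, 0, -0.94, 0.1]
    - [0, 0, 0, -0.94, 0.1]
    - [0, 0, 0, -0.94, 0.1]
    - [0, 0, 0, -0.94, 0.1]
    - [0, 0, 0, -0.94, 0.1]
    - [0, 0, 0, -0.94, 0.1]
    - [0, 0, 0, -0.94, 0.1]
    - [0, 0, 0, -0.94, 0.1]
    - [0, 0, 0, -0.94, 0.1]
    - [0, 0, 0, -0.94, 0.1]
    - [0, 0, 0, -0.94, 0.1]

```text
t: 23.8
tool_pos: [0.5604, 0.1991, 0.2682]
orientation: [-2.152, 2.287, -0.0]
contact_force: [-0.1, -0.2, -0.2]
opening: 0.0483
gripper_force: 0.0
```

```bash
python3 - <<'E'
from h import *
goal(.6225,.1755,.13,-93.7)
E
```

```text
t 23.80 pos [0.5604 0.1991 0.2682] yaw -93.49 | roll 0.027 shift [ 0.392 -1.267  2.765]
```

Call:
servo_tool:
  steps:
    - [0.1, -0.32, 0.7, 0.027, 0.1]
    - [0.1, -0.32, 0.7, 0, 0.1]
    - [0.1, -0.32, 0.7, 0, 0.1]
    - [0.1, -0.31, 0.66, 0, 0.1]
    - [0, 0, 0, 0, 0.1]
    - [0, 0, 0, 0, 0.1]
    - [0, 0, 0, 0, 0.1]

```text
t: 24.5
tool_pos: [0.6231, 0.1761, 0.1317]
orientation: [-2.142, 2.295, -0.001]
contact_force: [0.9, 0.2, 0.5]
opening: 0.0477
gripper_force: 0.0
```

```bash
python3 - <<'E'
from h import *
goal(.6225,.1755,.052,-93.7)
E
```

```text
t 24.50 pos [0.6231 0.1761 0.1317] yaw -93.94 | roll -0.031 shift [0.014 0.015 1.595]
```

Call:
servo_tool:
  steps:
    - [0.01, 0.01, 0.6, 0, 0.1]
    - [0, 0, 0.6, 0, 0.1]
    - [0, 0, 0.38, 0, 0.1]
    - [0, 0, 0, 0, 0.1]
    - [0, 0, 0, 0, -1]
    - [0, 0, 0, 0, -1]
    - [0, 0, 0, 0, -1]
    - [0, 0, 0, 0, -1]
  grip_force: 40

```text
t: 25.3
tool_pos: [0.6227, 0.1759, 0.0519]
orientation: [-2.142, 2.295, -0.001]
contact_force: [0.9, 0.8, 2.4]
opening: 0.0223
gripper_force: 4.4
```

```bash
python3 - <<'E'
from h import *
o=arm.get_obs();p=o["tool_pos"];a=np.radians(-3.7);g=np.array([np.cos(a),np.sin(a)])
e=p[:2]-.132*g;goal(*e,p[2]);goal(*e,p[2],-93.7)
E
```

```text
t 25.30 pos [0.6227 0.1759 0.0519] yaw -93.93 | roll 0.000 shift [ 0.01   2.64  -0.006]
t 25.30 pos [0.6227 0.1759 0.0519] yaw -93.93 | roll -0.028 shift [ 0.     2.64  -0.006]
```

Call:
servo_tool:
  steps:
    - [0, 0, 0, 0, -1]
    - [0, 0, 0, 0, -1]
    - [0, 0.1, 0, 0, -1]
    - [0, 0.25, 0, 0, -1]
    - [0, 0.3, 0, 0, -1]
    - [0, 0.35, 0, 0, -1]
    - [0, 0.35, 0, 0, -1]
    - [0, 0.35, 0, 0, -1]
    - [0, 0.35, 0, 0, -1]
    - [0, 0.25, 0, 0, -1]
    - [0, 0.2, 0, 0, -1]
    - [0, 0.14, 0, 0, -1]

```text
t: 26.5
tool_pos: [0.4919, 0.185, 0.0519]
orientation: [-2.143, 2.293, -0.003]
contact_force: [8.8, -4.9, 3.5]
opening: 0.0213
gripper_force: 40.0
```

Call:
servo_tool:
  steps:
    - [0, 0, 0, 0, -1]
    - [0, 0, 0, 0, -1]
    - [0, 0, 0, 0, -1]

```text
t: 26.8
tool_pos: [0.4924, 0.1849, 0.0519]
orientation: [-2.143, 2.293, -0.003]
contact_force: [7.8, -5.2, 4.4]
opening: 0.0211
gripper_force: 40.0
```

```bash
python3 - <<'E'
from h import *
o=arm.get_obs();a=np.radians(-3.7);g=np.array([np.cos(a),np.sin(a)])
dp=np.array([.6227,.1759])-o["tool_pos"][:2];print("pull",dp@g,"lat",dp@[-g[1],g[0]],o["opening"],o["gripper_force"],o["contact_force"])
shot("side","s2")
K,T=cam("side")
q=T[:3,:3].T@(np.array([.4955,.2447,.028])-T[:3,3]); uv=K@q/q[2]; print("tip expected px",uv)
p,d,W=load("s2");u,v=uv[:2].astype(int);np.save("pics/uv.npy",[u,v])
cv2.imwrite("pics/s2c.png",cv2.resize(p[v-40:v+40,u-50:u+50,::-1],None,fx=7,fy=7,interpolation=cv2.INTER_CUBIC))
E
```

```text
pull 0.13056686191176206 lat -0.0005729013074366428 0.02111510738996064 40.00083804130554 [ 7.83469453 -5.19671103  4.43231996]
tip expected px [312.31105352 303.25179503   1.        ]
```

View pics/s2c.png

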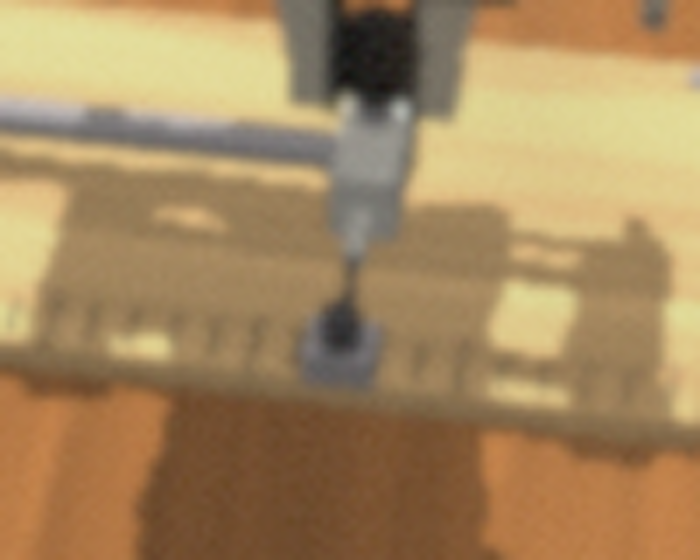

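The pointer (355,240) runs straight into the mark finger (348,280), so they are level to within about 2 mm. I'll add a 1 mm trim and hold.

Call:
servo_tool:
  steps:
    - [0, 0.02, 0, 0, -1]
    - [0, 0, 0, 0, -1]
    - [0, 0, 0, 0, -1]
    - [0, 0, 0, 0, -1]
    - [0, 0, 0, 0, -1]
    - [0, 0, 0, 0, -1]
    - [0, 0, 0, 0, -1]
    - [0, 0, 0, 0, -1]
    - [0, 0, 0, 0, -1]
    - [0, 0, 0, 0, -1]

```text
t: 27.85
tool_pos: [0.4915, 0.185, 0.0519]
orientation: [-2.142, 2.293, -0.003]
contact_force: [7.2, -5.0, 4.1]
opening: 0.0211
gripper_force: 40.0
```

```bash
python3 - <<'E'
from h import *
o=arm.get_obs();print(o["tool_pos"],o["contact_force"],o["gripper_force"],abs(o["qvel"]).max())
print(arm.finish_job())
E
```

```text
[0.4915447  0.18495788 0.05186043] [ 7.24510829 -5.00708599  4.05262852] 40.00083804130554 0.0007088512121043754
the job is handed in; nothing more can be done
None
```

The buckle, punch and die are in the bin, the stop is held at the mark (pulled about 131 mm, level with the tip to within about 2 mm in the side view), and I handed the job in at about 28 s; it returned no verdict.

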